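Check label-roll cores with a plug gauge

TASK

Check the two small label rolls with the core gauge from the wooden stand. First lower the gauge, plug down, into the roll whose core hole lets it pass, until its collar sits flat on the roll, and leave it standing there without carrying that roll off. Then put the other small roll, whose core is too narrow for the gauge, lying flat in the grey tray.

Things in the scene. Friction and masses are not known exactly. Their poses are not given: they have to be found in the camera images.
- core_gauge: Upright plug gauge, 0.18 kg, in a fixed plywood stand (70x70, 40 high, 33 hole). Origin: centre of the plug's lower end, 6 above the table; z up its axis; round. Up from there, mm: aluminium plug dia 26, 0-34, nose tapering to 20 over the first 9; collar dia 50, 34-40, resting on the stand (later on the roll's top face); black handle dia 24, 40-105: grip at 75. Lift 40 to clear the stand.
- wide_roll: Small white label roll lying flat on the table, hole vertical: 62 mm outside, 40 mm high, cardboard core with a 38 mm through hole, so the gauge's plug passes. Origin at the centre of its underside, z up. Mass about 0.1 kg. It and the other small roll may stand in either place.
- narrow_roll: Small white label roll lying flat on the table, hole vertical: 62 mm outside, 40 mm high, cardboard core with an 18 mm through hole, too narrow for the gauge's plug. Origin at the centre of its underside, z up. Grip it across its outside. Mass about 0.1 kg.
- sorting_tray: Grey open tray fixed to the table at the left of the work, 180 x 180 mm outside, 30 mm high, walls and floor 4 mm thick. Origin at the centre of its underside, x and y along its sides, z up.
Mind the look-alikes: they are no part of the job. What is shaped like the narrow_roll but blue is not meant. What is shaped like the core_gauge but purple is not meant.

How it is judged:
By the outcome, as a careful person would: the job done as asked, in the order asked, and still so for the second after the job is handed in, with the robot touching nothing.
It also fails if it takes over 54 s, if anything falls off the work surface, if the arm or the gripper's body presses on something with over 40 N, if the wrist force passes 120 N, or if a joint passes its speed limit or range.

ROBOT

A 6-joint arm with a two-finger parallel gripper is mounted at the origin on a cart in front of the work surface, level with it; the furniture and walls round the work are solid. World frame = base frame: x ahead of the robot, y to its left, z up, the work surface at z = 0. Lengths are in m, angles in degrees, forces in N, time in s.
With the tool pointing down it reaches from about 0.25 to 0.725 m from the base axis. Payload 4 kg.
Tool frame: the origin (TCP) lies at the centre of the arm's flange, where the gripper is bolted on; the fingertips stand 173 mm ahead of it and the grasp point (between the pads) lies 155 mm ahead of it; z points along the fingers, y is the direction in which the jaws open and shut (so a half turn about z gives the same grasp; the last joint's range is limited). The gripper opens to 85 mm and grips with 20 to 120 N. Pads are 22 mm wide; open, the fingers measure 114 mm over their backs; the gripper's body (76 mm by 85 mm) begins 54 mm behind the grasp point. The pads swing forward as they close: fully open they stand 13 mm farther back than shut.
Start: joints at [-76.834, 13.785, 0.286, 76.501, 0, 90], TCP at [0.114, -0.487, 0.405] pointing down, gripper open.
Joint ranges: [-155.79, 155.79], [-60.16, 107.12], [-62.33, 73.08], [-114, 123.19], [-81.49, 82.49], [-180, 180]. Speed limits (degrees/s): [159.86, 159.86, 180, 180, 180, 180].

INTERFACE

Orientations are given as a 3x3 rotation matrix whose columns are the frame's x, y, z axes.
In Python, from station import ctrl gives the robot as it stands.
- The arm moves only by the shell command python3 -m inch 'ROWS' [OPENING]. ROWS is JSON, one flat list of numbers, 6 for each row, row after row: the shift along the tool's x, y, z in m, then the turn, a rotation vector about the tool's x, y, z in rad. In form: [tx, ty, tz, rx, ry, rz, tx, ty, tz, rx, ry, rz, ...]. A call has 1 to 8 rows; each row shifts and turns the pose as measured when the row begins, along the tool's axes as they then stand; what a row does not reach is not made up. A row lasts 1/10 s, in which the tool goes at most 50 mm and 8.59 degrees, less where a joint would pass 70% of its speed; a pose out of reach is approached as far as the arm can. A call with a gripper value outside its range is refused whole. OPENING is the closure, from 0 (fully open) to 1 (shut), set as the call begins (- or left out, the last holds). The fingers move at their own pace and stop on an object; the grip force is fixed at half the most. Time passes only in rows, so rows that do not move let the fingers close. It gives the time, the measured TCP pose, the force and the opening at its end, in the units of the state.
- ctrl.read_state(): the state, without advancing time (a new reading comes with each control period).
- ctrl.read_camera(name): name is "scene" or "top"; returns a dict with "pixels" (420x560x3 uint8, red, green, blue), "fx", "fy", "cx", "cy" (pixels), "R" (3x3) and "t" (3): a world point X has camera coordinates R X + t. Camera axes: x right, y down, z forward; pixel columns grow to the right and rows downward; lengths in m; the calibration is good to about 2 mm. A picture is of the moment at which its call begins. There is no depth.
- ctrl.hand_in(): hands the job in, once; it reports no verdict.
The state is a dict: "time_s": time; "joints": joint angles; "joint_velocities": joint speeds; "tau": joint torques, N m; "position": TCP position; "eef_rot": TCP orientation; "force": force on the tool from outside, world axes, zero at the start; "torque": the same for the moment, N m; "width": finger opening in m.
Only numpy, scipy, OpenCV 4.12 (cv2) and the standard library are available. Lean on these libraries where they do the work, as an engineer would, in place of code of your own. Each camera call takes 0.05 s, during which the arm holds its last target.

## Working session

There is one attempt and no reset: what is moved stays moved. The work goes in short steps, Python scripts to look and compute and a shell command to move; the robot and the scene stay as the last step left them, time stands still between calls to the robot, and variables do not carry over. Pictures are saved under pics/ and viewed, and the job is handed in when it is done.

```bash
mkdir -p pics; ls; python3 - <<'E'
from station import ctrl
import cv2
s=ctrl.read_state();print(s)
for n in("scene","top"):
    c=ctrl.read_camera(n);cv2.imwrite(f"pics/{n}0.png",c["pixels"][:,:,::-1]);print(n,c["fx"],c["fy"],c["cx"],c["cy"],c["R"],c["t"])
E
```

```text
pics
{'time_s': 0.0, 'joints': array([-7.68330535e+01,  1.38321977e+01,  2.13619649e-01,  7.64994499e+01,
        1.31611681e-03,  9.00001472e+01]), 'joint_velocities': array([ 0.02990887, -0.00911232,  0.09491016, -0.0076166 ,  0.04367538,
        0.020649  ]), 'tau': array([ 6.01226329e-04, -3.72315645e+01,  2.52408993e+01,  1.69684767e-02,
        2.04757534e-04, -2.67848399e-06]), 'position': array([ 0.11383827, -0.48660138,  0.40381194]), 'eef_rot': array([[ 9.73711070e-01,  2.27786198e-01, -4.46873260e-04],
       [ 2.27786635e-01, -9.73708994e-01,  2.01105137e-03],
       [ 2.29652317e-05, -2.05997474e-03, -9.99997878e-01]]), 'force': array([ 0.31584213, -0.53079008,  0.3210656 ]), 'torque': array([-0.03993185, -0.05097795, -0.02218889]), 'width': 0.08558614427166852}
scene 389.6676076650798 389.6676076650798 280.00815288707787 200.72242924116975 [[-0.48346999 -0.87516369  0.01858209]
 [-0.54431534  0.28393779 -0.78936692]
 [ 0.68554911 -0.39174973 -0.61364042]] [0.40969962 0.29140143 0.55440303]
top 515.2632871951903 515.2632871951903 279.5280786669743 210.59340458642322 [[-0.01882117 -0.99953633 -0.02393497]
 [-0.998884    0.01983531 -0.04286382]
 [ 0.0433187   0.02310151 -0.99879418]] [0.1760917  0.55034434 1.04756831]
```

View pics/scene0.png

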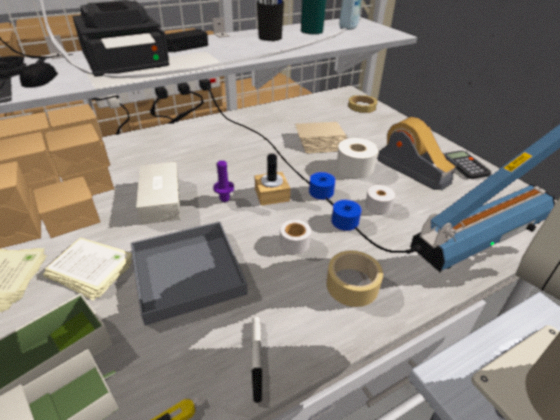

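View pics/top0.png

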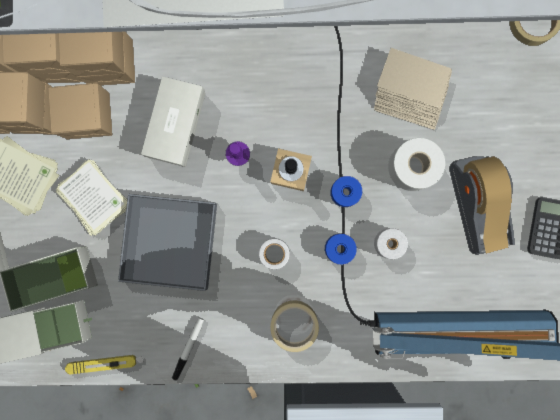

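The top image shows these candidates:
- Gauge: black handle in the plywood stand at (291,168). The purple look-alike is at (237,153).
- Small white rolls: (274,254) with a wide hole, and (392,243) with a narrow hole. The blue look-alikes are at (346,191) and (341,248), and the big roll at (419,163) is not meant.

I'll confirm with enlarged crops and measure.

```bash
cat > h.py <<'E'
import numpy as np,cv2
from station import ctrl
def ray(c,u,v,z):
    d=c["R"].T@np.array([(u-c["cx"])/c["fx"],(v-c["cy"])/c["fy"],1]);o=-c["R"].T@c["t"]
    return o+d*(z-o[2])/d[2]
def proj(c,X):
    p=c["R"]@np.array(X)+c["t"];return np.array([c["fx"]*p[0]/p[2]+c["cx"],c["fy"]*p[1]/p[2]+c["cy"]])
def circ(c,img,x,y,z,r,col):
    a=np.linspace(0,2*np.pi,60);P=np.array([proj(c,(x+r*np.cos(t),y+r*np.sin(t),z)) for t in a])
    return P
def crop(name,c,u0,u1,v0,v1,k,circs=()):
    im=cv2.resize(c["pixels"][v0:v1,u0:u1,::-1].copy(),None,fx=k,fy=k,interpolation=cv2.INTER_CUBIC)
    for x,y,z,r in circs:
        P=((circ(c,None,x,y,z,r,0)-[u0,v0]+.5)*k).astype(int)
        cv2.polylines(im,[P],True,(0,0,255),1)
    cv2.imwrite(f"pics/{name}.png",im)
E
python3 - <<'E'
from h import *
c=ctrl.read_camera("top");g=c["pixels"].astype(int)
s=ctrl.read_camera("scene")
for n,u,v,z in[("wide",274,254,.04),("narrow",392,243,.04),("gauge",291,166,.111),("stand",291,170,.04),("blue1",346,191,.04),("blue2",341,248,.04),("purple",237,153,.1),("tray",168,243,.03),("trayc1",128,195,.03),("trayc2",216,200,.03),("trayc3",211,290,.03),("trayc4",121,282,.03),("tape",295,326,.03),("big",419,163,.08),("box",172,120,.06)]:
    print(n,ray(c,u,v,z).round(4))
crop("top1",c,215,425,130,280,3.8)
E
```

```text
wide [0.4657 0.1775 0.04  ]
narrow [ 0.4834 -0.0582  0.04  ]
gauge [0.6328 0.1401 0.111 ]
stand [0.6339 0.1402 0.04  ]
blue1 [0.5892 0.0307 0.04  ]
blue2 [0.4753 0.0434 0.04  ]
purple [0.6614 0.2424 0.1   ]
tray [0.4915 0.3931 0.03  ]
trayc1 [0.591  0.4745 0.03  ]
trayc2 [0.5771 0.294  0.03  ]
trayc3 [0.395  0.3066 0.03  ]
trayc4 [0.4142 0.4899 0.03  ]
tape [0.3204 0.1383 0.03  ]
big [ 0.6372 -0.1066  0.08  ]
box [0.7368 0.3755 0.06  ]
```

View pics/top1.png

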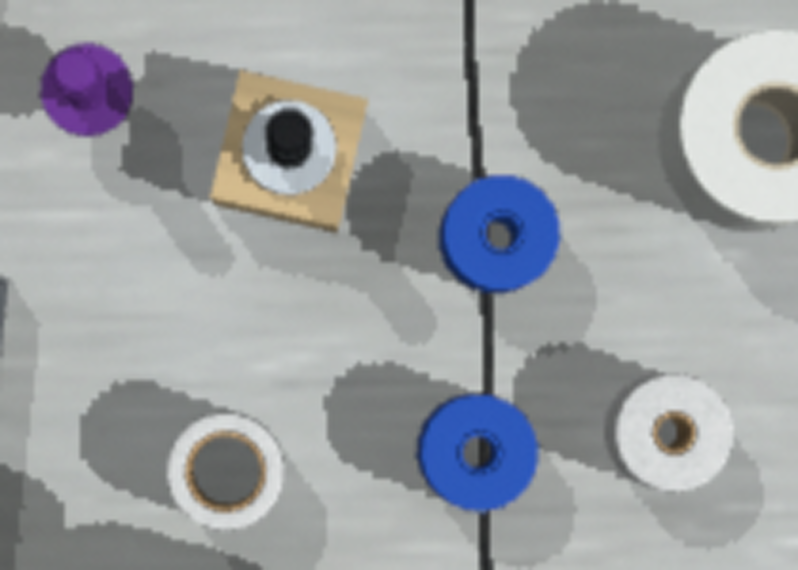

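The crop confirms it. The roll at (274,254) has the wide core and the one at (392,243) the narrow core, and the black and aluminium gauge sits in the stand. Next I'll overlay model circles in both cameras.

```bash
python3 - <<'E'
from h import *
c=ctrl.read_camera("top");s=ctrl.read_camera("scene")
w=ray(c,273.7,253.4,.04);n=ray(c,391.9,243.4,.04);g=ray(c,290.6,168.2,.046);h=ray(c,290.8,164,.111)
print(w,n,g,h)
C=[]
for p in(w,n):
    C+=[(p[0],p[1],.04,.031),(p[0],p[1],0.0,.031)]
C+=[(w[0],w[1],.04,.019),(n[0],n[1],.04,.009),(g[0],g[1],.046,.025),(g[0],g[1],.111,.012)]
crop("top2",c,215,425,130,280,3.8,C)
crop("sc2",s,230,420,130,270,4.2,C)
E
```

```text
[0.46695142 0.17810066 0.04      ] [ 0.4826178  -0.05799073  0.04      ] [0.63682407 0.14088475 0.046     ] [0.63657017 0.14035349 0.111     ]
```

View pics/top2.png

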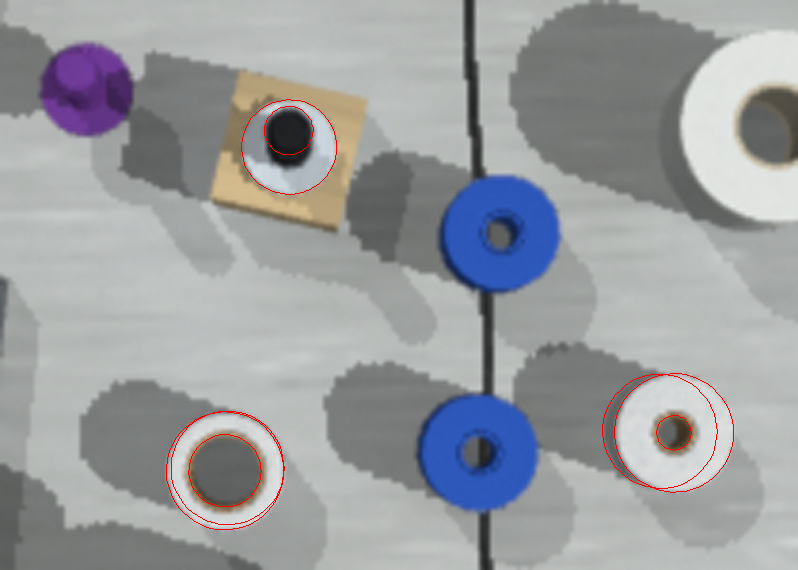

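View pics/sc2.png

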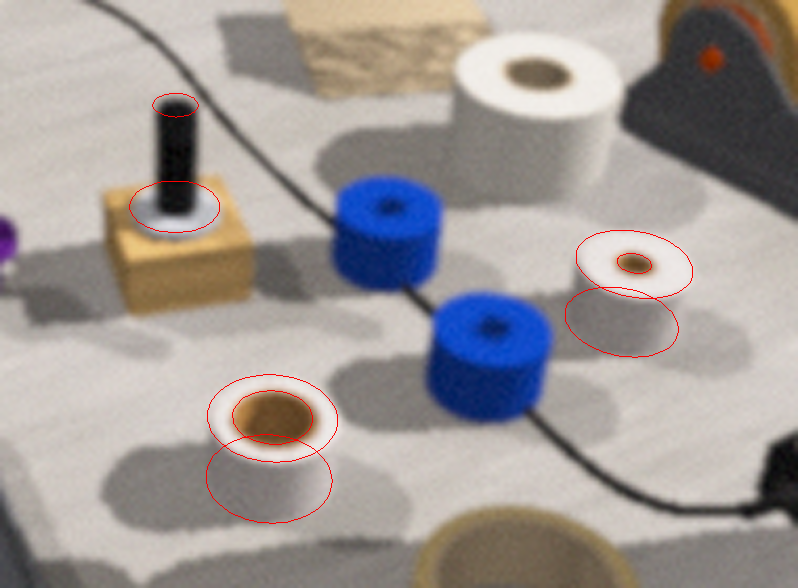

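Both cameras agree with the model circles to about 1 px. The positions are gauge (0.6365, 0.1405), wide roll (0.467, 0.178) and narrow roll (0.4825, -0.058). The tray centre is about (0.494, 0.391). The first move is a turn so tool x points to +y and tool y to +x.

```bash
python3 -m inch '[0,0,0,0,0,-0.149,0,0,0,0,0,-0.149,0,0,0,0,0,-0.149,0,0,0,0,0,-0.149,0,0,0,0,0,-0.149,0,0,0,0,0,-0.149,0,0,0,0,0,-0.149,0,0,0,0,0,-0.149]' 0; python3 -m inch '[0,0,0,0,0,-0.149]'; python3 -c "
from h import *
s=ctrl.read_state();print(s['time_s'],s['position'],s['eef_rot'],s['joints'])"
```

```text
time_s: 1.1
position: [0.1138, -0.4865, 0.4036]
eef_rot: [[0.135, 0.991, -0.001], [0.991, -0.135, 0.003], [0.002, -0.001, -1.0]]
force: [-0.8, -0.1, -0.1]
width: 0.0854
time_s: 1.2
position: [0.1138, -0.4864, 0.4035]
eef_rot: [[-0.014, 1.0, -0.001], [1.0, 0.014, 0.003], [0.003, -0.001, -1.0]]
force: [0.3, 0.4, -0.0]
width: 0.0855
1.2 [ 0.11377981 -0.48644805  0.40345319] [[-1.41749351e-02  9.99899314e-01 -6.58020036e-04]
 [ 9.99895704e-01  1.41766983e-02  2.75709632e-03]
 [ 2.76614727e-03 -6.18869747e-04 -9.99995983e-01]] [-7.68350427e+01  1.38431130e+01  1.74063556e-01  7.64933558e+01
 -7.32394430e-04  1.23527151e+01]
```

```bash
python3 -m inch '[0.035,0.029,0,0,0,0,0.035,0.029,0,0,0,0,0.035,0.029,0,0,0,0,0.035,0.029,0,0,0,0,0.035,0.029,0,0,0,0,0.035,0.029,0,0,0,0,0.035,0.029,0,0,0,0,0.035,0.029,0,0,0,0]'
```

```text
time_s: 2.0
position: [0.3462, -0.1982, 0.4032]
eef_rot: [[-0.003, 1.0, 0.002], [1.0, 0.003, -0.001], [-0.001, 0.002, -1.0]]
force: [0.2, -0.6, -0.9]
width: 0.0852
```

```bash
python3 -m inch '[0.037,0.032,0,0,0,0,0.037,0.032,0,0,0,0,0.037,0.032,0,0,0,0,0.037,0.032,0,0,0,0,0.037,0.032,0,0,0,0,0.037,0.032,0.01,0,0,0,0.037,0.032,0.02,0,0,0,0.037,0.032,0.02,0,0,0]'; python3 -m inch '[0.04,0.03,0.02,0,0,0,0,0,0,0,0,0]'
```

```text
time_s: 2.8
position: [0.6002, 0.1024, 0.3608]
eef_rot: [[-0.006, 1.0, 0.014], [1.0, 0.006, -0.003], [-0.003, 0.014, -1.0]]
force: [0.6, -0.6, 0.1]
width: 0.0852
time_s: 3.0
position: [0.6295, 0.1441, 0.3363]
eef_rot: [[-0.011, 1.0, 0.008], [1.0, 0.011, -0.003], [-0.003, 0.008, -1.0]]
force: [-0.8, -0.4, -1.6]
width: 0.0856
```

```bash
python3 -m inch '[-0.0035,0.007,0.0,0.008,0.003,0,0,0,0,0,0,0]'; python3 -c "
from h import *
s=ctrl.read_state();R=s['eef_rot'];print(s['position'],R.round(4),s['position']+.155*R[:,2])
for n in('top','scene'):
    c=ctrl.read_camera(n);cv2.imwrite('pics/%s3.png'%n,c['pixels'][:,:,::-1])"
```

```text
time_s: 3.2
position: [0.6367, 0.1422, 0.3336]
eef_rot: [[-0.014, 1.0, -0.005], [1.0, 0.014, -0.001], [-0.001, -0.005, -1.0]]
force: [0.7, -1.1, -0.9]
width: 0.0855
[0.63668386 0.14224813 0.33355659] [[-0.0141  0.9999 -0.0048]
 [ 0.9999  0.0141 -0.0013]
 [-0.0012 -0.0048 -1.    ]] [0.63593971 0.1420486  0.1785585 ]
```

View pics/scene3.png

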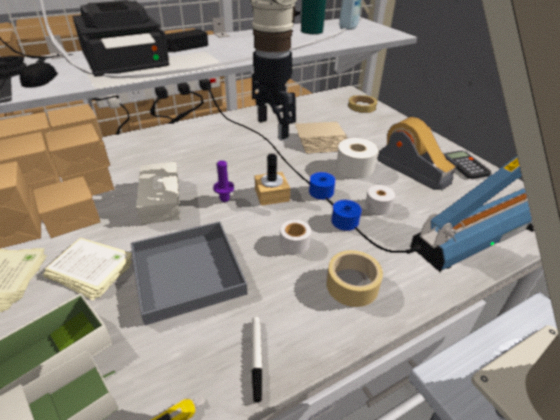

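The open gripper hangs above the gauge handle at (272,165) and nothing is in the way, so I'll descend.

```bash
python3 -m inch '[-0.0015,0.0005,0.03,-0.004,0.001,0,0,0,0.03,0,0,0,0,0,0.025,0,0,0,0,0,0.01,0,0,0,0,0,0,0,0,0]'
```

```text
time_s: 3.8
position: [0.636, 0.137, 0.2451]
eef_rot: [[-0.009, 1.0, 0.012], [1.0, 0.009, 0.002], [0.002, 0.012, -1.0]]
force: [0.8, -1.5, -0.2]
width: 0.0852
```

```bash
python3 -m inch '[0.0035,0.0005,0.008,0.006,-0.002,0,0,0,0,0,0,0]';python3 -m inch '[0,0,0,0,0,0]'; python3 -c "
from h import *
s=ctrl.read_state();R=s['eef_rot'];print(s['position'],R.round(4),s['position']+.155*R[:,2])
c=ctrl.read_camera('scene');crop('sc4',c,220,330,100,220,5)"
```

```text
time_s: 4.0
position: [0.637, 0.1403, 0.2396]
eef_rot: [[-0.008, 1.0, 0.009], [1.0, 0.008, 0.001], [0.001, 0.009, -1.0]]
force: [-0.4, 0.7, -0.4]
width: 0.0855
time_s: 4.1
position: [0.6375, 0.1405, 0.241]
eef_rot: [[-0.008, 1.0, 0.012], [1.0, 0.008, 0.001], [0.001, 0.012, -1.0]]
force: [-0.1, -0.2, 0.1]
width: 0.0853
[0.6375446  0.14050159 0.24096073] [[-0.0079  0.9999  0.0116]
 [ 1.      0.0079  0.0012]
 [ 0.0011  0.0117 -0.9999]] [0.63934925 0.14069252 0.08597135]
```

View pics/sc4.png

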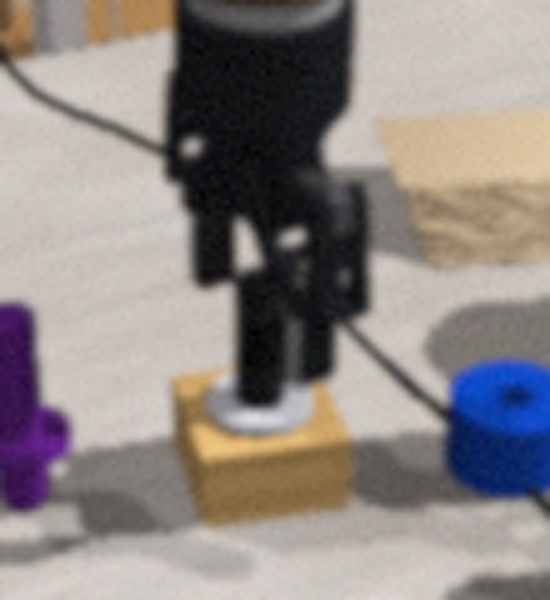

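```bash
python3 -m inch '[0,-0.001,0.004,0.01,-0.001,0,0,0,0,0,0,0]' 0;python3 -m inch '[0,0,0,0,0,0,0,0,0,0,0,0,0,0,0,0,0,0,0,0,0,0,0,0,0,0,0,0,0,0,0,0,0,0,0,0]' 1; python3 -c "
from h import *
s=ctrl.read_state();R=s['eef_rot'];print(s['width'],s['force'],s['torque'],s['position'],R.round(4),s['position']+.155*R[:,2])"
```

```text
time_s: 4.35
position: [0.6369, 0.1408, 0.238]
eef_rot: [[-0.008, 1.0, 0.003], [1.0, 0.008, 0.001], [0.001, 0.003, -1.0]]
force: [-0.1, -0.1, 0.3]
width: 0.0855
time_s: 4.95
position: [0.6372, 0.1409, 0.2384]
eef_rot: [[-0.008, 1.0, 0.004], [1.0, 0.008, 0.001], [0.001, 0.004, -1.0]]
force: [-0.7, 0.7, -0.0]
width: 0.0228
0.02278368719690884 [-0.72292675  0.65481694 -0.02307688] [-0.0457047   0.07279081  0.01503553] [0.63724339 0.14087702 0.23844253] [[-8.2e-03  1.0e+00  4.1e-03]
 [ 1.0e+00  8.2e-03  8.0e-04]
 [ 8.0e-04  4.1e-03 -1.0e+00]] [0.63787923 0.14100753 0.08344388]
```

```bash
python3 -m inch '[0,0,-0.01,0,0,0,0,0,-0.015,0,0,0,0,0,-0.02,0,0,0,0,0,-0.018,0,0,0,0,0,0,0,0,0]'; python3 -c "
from h import *
s=ctrl.read_state();R=s['eef_rot'];print(s['width'],s['force'],s['torque'],s['position'],R.round(4),s['position']+.155*R[:,2])
c=ctrl.read_camera('scene');crop('sc5',c,200,350,60,220,3.7)"
```

```text
time_s: 5.45
position: [0.6358, 0.1405, 0.3022]
eef_rot: [[-0.008, 1.0, -0.003], [1.0, 0.008, -0.001], [-0.001, -0.003, -1.0]]
force: [-0.8, 0.7, -1.9]
width: 0.0228
0.022780252001312125 [-0.75458908  0.67634782 -1.93823406] [ 0.00435729 -0.10990367  0.04501303] [0.63576699 0.14052029 0.30222315] [[-8.2e-03  1.0e+00 -3.0e-03]
 [ 1.0e+00  8.2e-03 -7.0e-04]
 [-7.0e-04 -3.0e-03 -1.0e+00]] [0.63529671 0.14041235 0.1472239 ]
```

View pics/sc5.png

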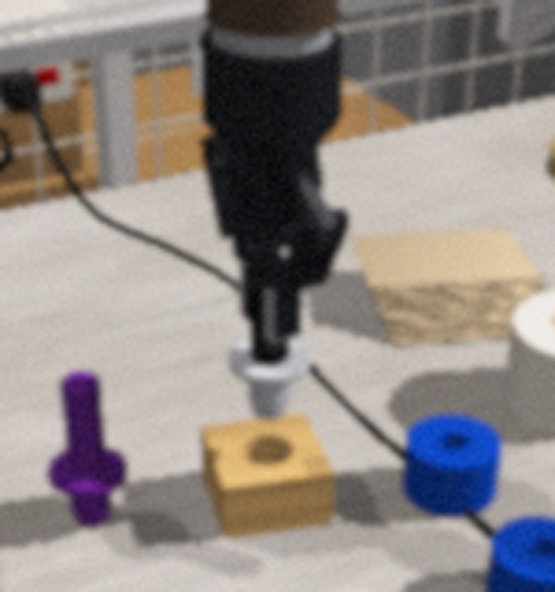

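The gauge is clear of the stand and hangs upright. Next, carry it over the wide roll.

```bash
python3 -m inch '[0.006,-0.02,0,0,0,0,0.007,-0.028,0,0,0,0,0.007,-0.03,0,0,0,0,0.007,-0.03,0,0,0,0,0.007,-0.03,0,0,0,0,0.005,-0.02,0,0,0,0,0,0,0,0,0,0,0,0,0,0,0,0]'; python3 -c "
from h import *
s=ctrl.read_state();R=s['eef_rot'];print(s['width'],s['position'],R.round(4),s['position']+.155*R[:,2])"
```

```text
time_s: 6.3
position: [0.4679, 0.1774, 0.2917]
eef_rot: [[-0.007, 1.0, -0.019], [1.0, 0.007, -0.006], [-0.006, -0.019, -1.0]]
force: [0.3, -0.2, -2.1]
width: 0.0225
0.022538044758758462 [0.46785383 0.17738996 0.29171407] [[-0.0071  0.9998 -0.0194]
 [ 1.      0.007  -0.0062]
 [-0.006  -0.0194 -0.9998]] [0.46484627 0.17643479 0.13674619]
```

```bash
python3 -m inch '[0.0005,-0.0015,0,-0.022,0.007,0,0,0,0,0,0,0]'; python3 -c "
from h import *
s=ctrl.read_state();R=s['eef_rot'];p=s['position']+.22*R[:,2];print(s['width'],s['position'],R.round(4),p)
zb=s['position'][2]-.2384+.006;print(zb)
C=[(p[0],p[1],zb,.010),(p[0],p[1],zb+.034,.025),(.467,.178,.04,.019),(.467,.178,.04,.031)]
for n,b in(('top',(215,345,200,300,5.5)),('scene',(240,350,130,270,4))):
    c=ctrl.read_camera(n);crop(n+'6',c,*b,C)"
```

```text
time_s: 6.5
position: [0.4675, 0.1777, 0.291]
eef_rot: [[-0.006, 1.0, 0.004], [1.0, 0.006, 0.001], [0.001, 0.004, -1.0]]
force: [0.5, -0.4, -2.5]
width: 0.0228
0.022812464304617756 [0.46753774 0.17769112 0.29099386] [[-0.0061  1.      0.0044]
 [ 1.      0.0061  0.0012]
 [ 0.0012  0.0044 -1.    ]] [0.46851253 0.17795874 0.07099618]
0.05859386249498066
```

View pics/scene6.png

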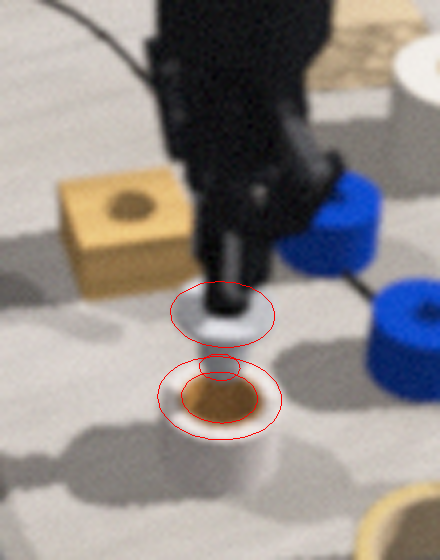

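View pics/top6.png

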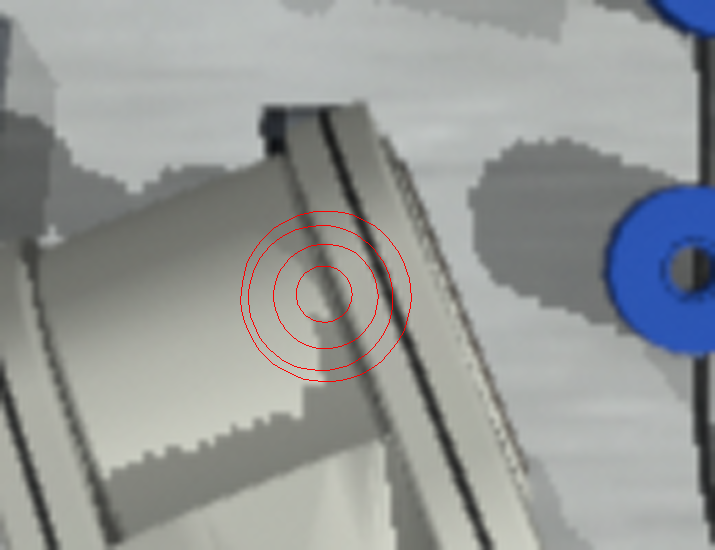

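In the scene view the plug and collar lie over the hole, matching the model. I'll lower it, watching force. (The arm hides the spot in the top view.)

```bash
python3 -m inch '[0,-0.001,0.012,0,0,0,0,0,0.012,0,0,0,0,0,0.012,0,0,0,0,0,0,0,0,0]'; python3 -c "
from h import *
s=ctrl.read_state();R=s['eef_rot'];p=s['position']+.22*R[:,2];print(s['width'],s['position'],s['force'],R.round(4),p)"
```

```text
time_s: 7.0
position: [0.4695, 0.1772, 0.2546]
eef_rot: [[-0.003, 1.0, 0.007], [1.0, 0.003, 0.002], [0.002, 0.007, -1.0]]
force: [0.5, -0.7, -2.3]
width: 0.0227
0.022746365300319826 [0.46953354 0.17716488 0.25458596] [ 0.50636984 -0.66004591 -2.25877981] [[-0.0033  1.      0.0069]
 [ 1.      0.0033  0.0019]
 [ 0.0019  0.0069 -1.    ]] [0.47105663 0.17758423 0.03459163]
```

```bash
python3 -m inch '[0.0005,-0.003,0.004,0.004,0,0,0,0,0.006,0,0,0,0,0,0,0,0,0]'; python3 -c "
from h import *
s=ctrl.read_state();R=s['eef_rot'];p=s['position']+.22*R[:,2];print(s['width'],s['position'],s['force'],R.round(4),p)"
```

```text
time_s: 7.3
position: [0.4675, 0.1777, 0.2448]
eef_rot: [[-0.002, 1.0, 0.004], [1.0, 0.002, 0.002], [0.002, 0.004, -1.0]]
force: [0.0, 0.4, -1.1]
width: 0.0224
0.022374280132568116 [0.46751955 0.17765432 0.24475851] [ 0.01720666  0.36322549 -1.12645405] [[-0.0025  1.      0.0041]
 [ 1.      0.0025  0.0024]
 [ 0.0024  0.0041 -1.    ]] [0.46842473 0.17818086 0.02476101]
```

```bash
python3 -m inch '[0,-0.001,0.004,0,0,0,0,0,0.002,0,0,0,0,0,0,0,0,0]'; python3 -c "
from h import *
s=ctrl.read_state();R=s['eef_rot'];p=s['position']+.22*R[:,2];print(s['width'],s['position'],s['force'],R.round(4),p)
c=ctrl.read_camera('scene');crop('sc7',c,240,350,130,270,4)"
```

```text
time_s: 7.6
position: [0.4668, 0.1778, 0.239]
eef_rot: [[-0.003, 1.0, 0.006], [1.0, 0.003, 0.003], [0.003, 0.006, -1.0]]
force: [0.5, -0.3, -1.6]
width: 0.0225
0.02254081768308316 [0.46682866 0.177847   0.23897749] [ 0.50995126 -0.32554983 -1.64819019] [[-0.0026  1.      0.0056]
 [ 1.      0.0025  0.0029]
 [ 0.0029  0.0056 -1.    ]] [0.46805852 0.17849585 0.01898188]
```

View pics/sc7.png

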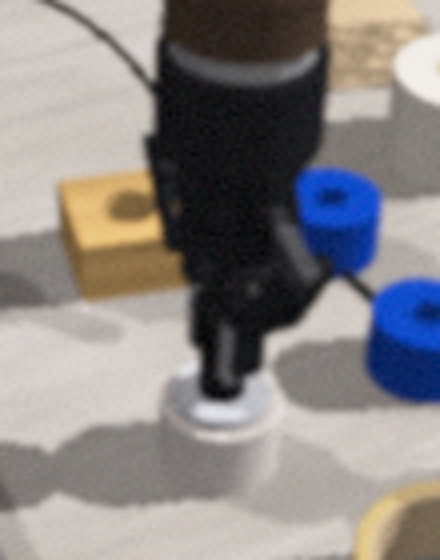

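```bash
python3 -m inch '[0,0,0.0015,0.002,-0.002,0,0,0,0,0,0,0]'
```

```text
time_s: 7.85
position: [0.4673, 0.1781, 0.2386]
eef_rot: [[-0.003, 1.0, 0.005], [1.0, 0.003, 0.002], [0.002, 0.005, -1.0]]
force: [-0.3, -0.3, -1.4]
width: 0.0221
```

```bash
python3 -m inch '[0,0,0.002,0,0,0,0,0,0,0,0,0]'
```

```text
time_s: 8.05
position: [0.4676, 0.1782, 0.2389]
eef_rot: [[-0.003, 1.0, 0.007], [1.0, 0.003, 0.003], [0.003, 0.007, -1.0]]
force: [-0.1, -0.5, -2.0]
width: 0.0224
```

```bash
python3 -m inch '[0,0,0.003,0.003,-0.002,0,0,0,0.003,0,0,0]'
```

```text
time_s: 8.25
position: [0.4681, 0.1785, 0.2382]
eef_rot: [[-0.003, 1.0, 0.008], [1.0, 0.003, 0.002], [0.002, 0.008, -1.0]]
force: [-10.0, -4.1, 29.9]
width: 0.0227
```

Seated: contact went to 30 N at the expected height. I'll ease off and release.

```bash
python3 -m inch '[0,-0.001,-0.001,0.003,0,0]'; python3 -m inch '[0,0,0,0,0,0,0,0,0,0,0,0,0,0,0,0,0,0,0,0,0,0,0,0,0,0,0,0,0,0]' 0; python3 -c "
from h import *
c=ctrl.read_camera('scene');crop('sc8',c,240,350,130,270,4)"
```

```text
time_s: 8.35
position: [0.4671, 0.1784, 0.2401]
eef_rot: [[-0.003, 1.0, 0.006], [1.0, 0.003, 0.003], [0.003, 0.006, -1.0]]
force: [0.0, -0.4, -1.9]
width: 0.0224
time_s: 8.85
position: [0.4677, 0.1787, 0.2394]
eef_rot: [[-0.003, 1.0, 0.007], [1.0, 0.003, 0.003], [0.003, 0.007, -1.0]]
force: [0.1, 0.1, 0.6]
width: 0.0858
```

View pics/sc8.png

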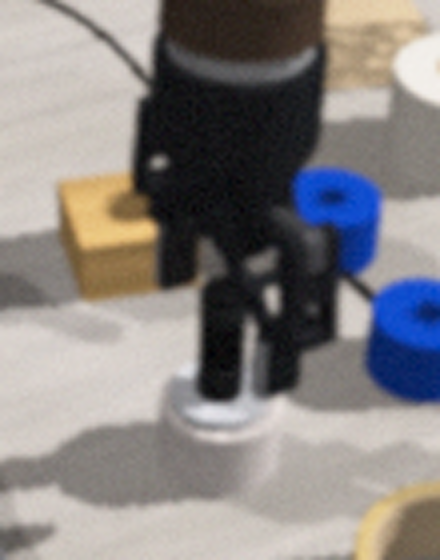

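The gauge stands free with the fingers open. Retreat upward, then go over the narrow roll.

```bash
python3 -m inch '[0,0,-0.015,0.004,0,0,0,0,-0.025,0,0,0,0,0,-0.03,0,0,0,0,0,-0.02,0,0,0,0,0,0,0,0,0]'; python3 -m inch '[-0.035,0.002,0,0,0,0,-0.035,0.002,0,0,0,0,-0.035,0.002,0,0,0,0,-0.035,0.002,0,0,0,0,-0.035,0.002,0,0,0,0,-0.035,0.002,0,0,0,0,-0.027,0.003,0,0,0,0,0,0,0,0,0,0]'; python3 -c "
from h import *
s=ctrl.read_state();R=s['eef_rot'];print(s['position'],R.round(4),s['position']+.155*R[:,2])
C=[(.467,.178,.046,.025),(.467,.178,.111,.012),(.467,.178,.04,.031)]
c=ctrl.read_camera('top');cv2.imwrite('pics/top9.png',c['pixels'][:,:,::-1]);crop('top9b',c,215,345,200,300,5.5,C)
c=ctrl.read_camera('scene');crop('sc9',c,240,430,130,270,4,C)"
```

```text
time_s: 9.4
position: [0.4669, 0.1782, 0.3301]
eef_rot: [[-0.003, 1.0, -0.002], [1.0, 0.003, 0.001], [0.001, -0.002, -1.0]]
force: [0.8, -0.2, -0.4]
width: 0.0858
time_s: 10.2
position: [0.4824, -0.0657, 0.3212]
eef_rot: [[-0.008, 1.0, -0.009], [1.0, 0.008, 0.002], [0.002, -0.009, -1.0]]
force: [0.3, 0.6, -0.1]
width: 0.0855
[ 0.48235731 -0.06571506  0.32115839] [[-0.0081  0.9999 -0.009 ]
 [ 1.      0.0081  0.0017]
 [ 0.0018 -0.009  -1.    ]] [ 0.48096637 -0.06544969  0.16616486]
```

View pics/sc9.png

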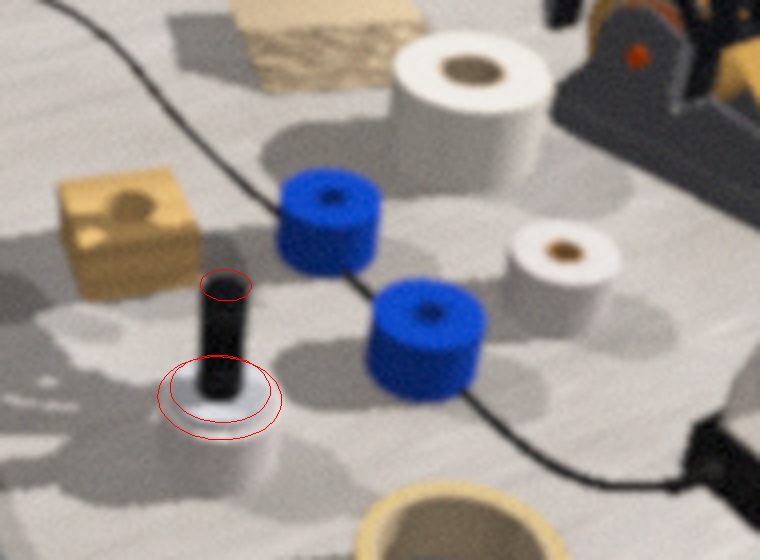

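View pics/top9b.png

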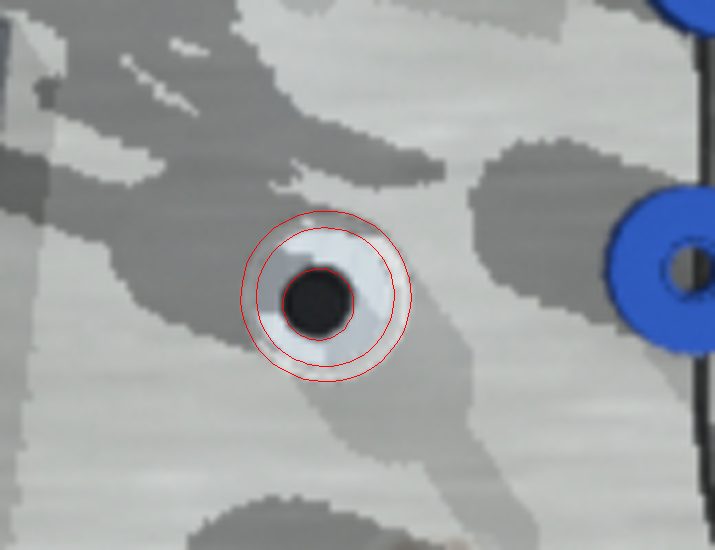

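The gauge stands upright with its collar flat on the roll (top-view collar and handle match the seated model), and the roll hasn't moved. Next, align and descend to the narrow roll.

```bash
python3 -m inch '[0.0075,0,0.03,-0.008,-0.002,0,0,0,0.03,0,0,0,0,0,0.025,0,0,0,0,0,0,0,0,0]'; python3 -c "
from h import *
s=ctrl.read_state();R=s['eef_rot'];print(s['position'],R.round(4),s['position']+.155*R[:,2])"
```

```text
time_s: 10.7
position: [0.4814, -0.0516, 0.2332]
eef_rot: [[-0.016, 1.0, -0.0], [1.0, 0.016, 0.003], [0.003, -0.0, -1.0]]
force: [-1.0, 0.3, 0.5]
width: 0.0852
[ 0.48138896 -0.05157566  0.2332216 ] [[-1.630e-02  9.999e-01 -4.000e-04]
 [ 9.999e-01  1.630e-02  2.700e-03]
 [ 2.800e-03 -4.000e-04 -1.000e+00]] [ 0.4813265  -0.05115     0.07822219]
```

```bash
python3 -m inch '[-0.0065,0.001,0,0,-0.002,0.012,0,0,0,0,0,0]'; python3 -c "
from h import *
s=ctrl.read_state();R=s['eef_rot'];p=s['position']+.155*R[:,2];print(s['position'],R.round(4),p)
c=ctrl.read_camera('scene');crop('sc10',c,330,450,120,240,5,[(.4825,-.058,.04,.031)])"
```

```text
time_s: 10.9
position: [0.4828, -0.0568, 0.2338]
eef_rot: [[-0.007, 1.0, -0.001], [1.0, 0.007, 0.001], [0.001, -0.001, -1.0]]
force: [-1.1, 0.3, 0.2]
width: 0.0851
[ 0.48276357 -0.05676419  0.23382344] [[-6.7e-03  1.0e+00 -9.0e-04]
 [ 1.0e+00  6.7e-03  8.0e-04]
 [ 8.0e-04 -9.0e-04 -1.0e+00]] [ 0.4826235  -0.05663922  0.07882355]
```

View pics/sc10.png

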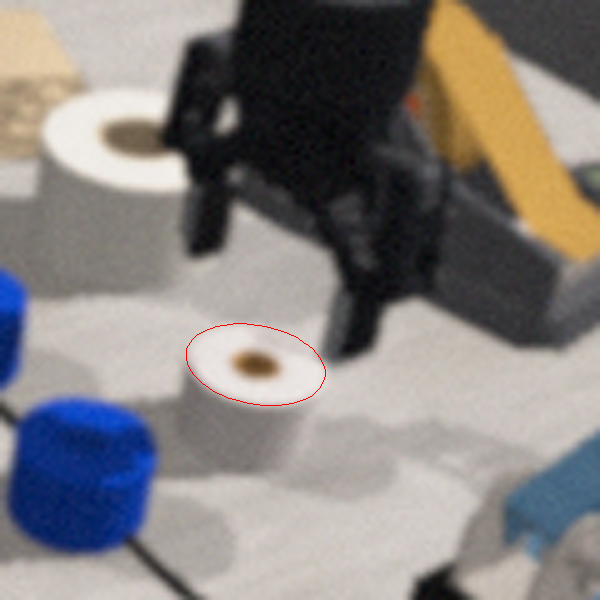

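The open fingers straddle the white narrow roll along x. The roll is still at its measured place, so I'll descend.

```bash
python3 -m inch '[-0.001,0,0.02,0,0,0,0,0,0.02,0,0,0,0,0,0.014,0,0,0,0,0,0,0,0,0]'; python3 -m inch '[0,0,0,0,0,0]'; python3 -c "
from h import *
s=ctrl.read_state();R=s['eef_rot'];p=s['position']+.155*R[:,2];print(s['position'],R.round(4),p,s['force'])
c=ctrl.read_camera('scene');crop('sc11',c,330,450,120,240,5)"
```

```text
time_s: 11.35
position: [0.4871, -0.0579, 0.185]
eef_rot: [[-0.007, 1.0, 0.014], [1.0, 0.007, -0.0], [-0.0, 0.014, -1.0]]
force: [-1.2, 0.4, 0.3]
width: 0.0852
time_s: 11.45
position: [0.4878, -0.058, 0.1862]
eef_rot: [[-0.007, 1.0, 0.016], [1.0, 0.007, -0.0], [-0.0, 0.016, -1.0]]
force: [0.6, 0.3, 0.7]
width: 0.0856
[ 0.48776735 -0.05800802  0.18615034] [[-6.600e-03  9.999e-01  1.590e-02]
 [ 1.000e+00  6.600e-03 -1.000e-04]
 [-2.000e-04  1.590e-02 -9.999e-01]] [ 0.49022956 -0.05802975  0.03116989] [0.57783098 0.28055959 0.71570216]
```

View pics/sc11.png

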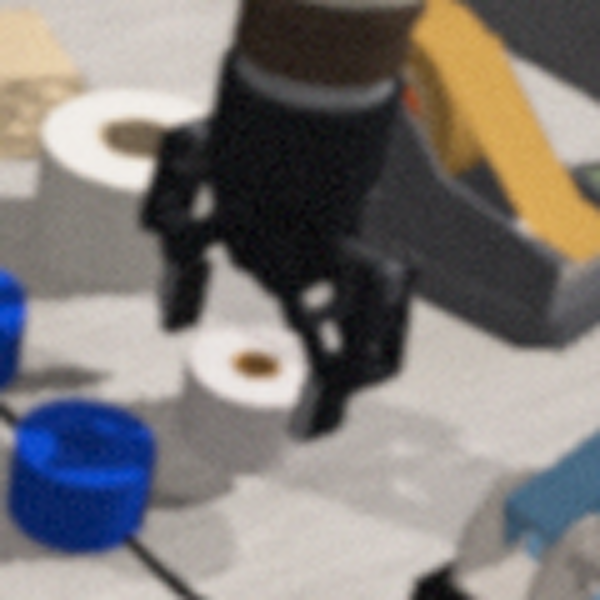

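```bash
python3 -m inch '[0,-0.005,0.006,0.014,0,0,0,0,0,0,0,0,0,0,0,0,0,0]'; python3 -c "
from h import *
s=ctrl.read_state();R=s['eef_rot'];p=s['position']+.155*R[:,2];print(s['position'],R.round(4),p,s['force'])"
```

```text
time_s: 11.8
position: [0.4836, -0.0582, 0.1823]
eef_rot: [[-0.007, 1.0, 0.005], [1.0, 0.007, -0.001], [-0.001, 0.005, -1.0]]
force: [0.2, -0.0, 0.2]
width: 0.0855
[ 0.48358124 -0.05819943  0.18225201] [[-6.5e-03  1.0e+00  5.4e-03]
 [ 1.0e+00  6.5e-03 -9.0e-04]
 [-9.0e-04  5.4e-03 -1.0e+00]] [ 0.48442342 -0.05833433  0.02725436] [ 0.23747126 -0.01856884  0.23647448]
```

```bash
python3 -m inch '[0,-0.001,0.006,0.006,0,0,0,0,0,0,0,0,0,0,0,0,0,0]'; python3 -m inch '[0,0,0,0,0,0,0,0,0,0,0,0,0,0,0,0,0,0,0,0,0,0,0,0,0,0,0,0,0,0]' 1; python3 -c "
from h import *
s=ctrl.read_state();R=s['eef_rot'];p=s['position']+.155*R[:,2];print(s['position'],R.round(4),p,s['force'])"
```

```text
time_s: 12.1
position: [0.4827, -0.0583, 0.1762]
eef_rot: [[-0.006, 1.0, -0.0], [1.0, 0.006, -0.001], [-0.001, -0.0, -1.0]]
force: [-0.3, -0.7, 0.2]
width: 0.0856
time_s: 12.6
position: [0.4828, -0.0583, 0.1767]
eef_rot: [[-0.006, 1.0, 0.0], [1.0, 0.006, -0.001], [-0.001, 0.0, -1.0]]
force: [-0.4, 0.5, 0.2]
width: 0.061
[ 0.48282391 -0.05827265  0.17672599] [[-6.4e-03  1.0e+00  1.0e-04]
 [ 1.0e+00  6.4e-03 -1.0e-03]
 [-1.0e-03  1.0e-04 -1.0e+00]] [ 0.48283827 -0.05842749  0.02172607] [-0.42471297  0.47393864  0.23870379]
```

```bash
python3 -m inch '[0,0,-0.01,0,0,0,0,0,-0.02,0,0,0,0,0,-0.03,0,0,0,0,0,-0.035,0,0,0,0,0,-0.035,0,0,0,0,0,-0.02,0,0,0,0,0,0,0,0,0]'; python3 -c "
from h import *
s=ctrl.read_state();R=s['eef_rot'];p=s['position']+.155*R[:,2];print(s['position'],R.round(4),p,s['force'])
c=ctrl.read_camera('scene');cv2.imwrite('pics/sc12.png',c['pixels'][:,:,::-1])"
```

```text
time_s: 13.3
position: [0.4816, -0.0579, 0.3339]
eef_rot: [[-0.007, 1.0, -0.004], [1.0, 0.007, -0.0], [-0.0, -0.004, -1.0]]
force: [1.4, -0.5, -0.9]
width: 0.0613
[ 0.48159422 -0.05794714  0.33389358] [[-6.5e-03  1.0e+00 -4.2e-03]
 [ 1.0e+00  6.5e-03 -5.0e-04]
 [-5.0e-04 -4.2e-03 -1.0e+00]] [ 0.48094416 -0.05802175  0.17889496] [ 1.44375104 -0.51111923 -0.86780323]
```

View pics/sc12.png

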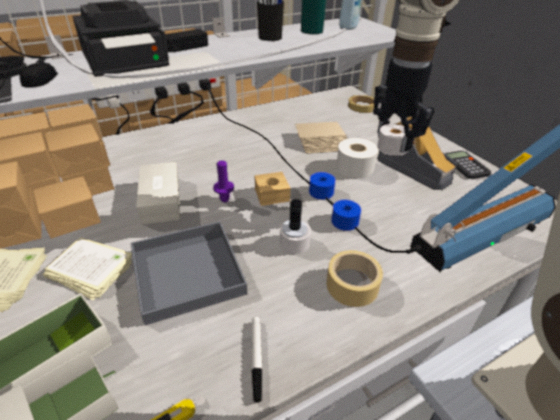

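The roll is held level at (392,138), and its bottom is at about 0.157 m, well over the gauge top at 0.111 m. Carry it to the tray.

```bash
python3 -m inch '[0.02,0.002,-0.002,0,0,0,0.035,0.002,-0.002,0,0,0,0.04,0.002,-0.002,0,0,0,0.04,0.002,-0.002,0,0,0,0.04,0.002,-0.002,0,0,0,0.04,0.002,-0.002,0,0,0,0.04,0.002,0,0,0,0,0.04,0.002,0,0,0,0]'; python3 -m inch '[0.04,0,0,0,0,0,0.04,0,0,0,0,0,0.035,0,0,0,0,0,0.025,0,0,0,0,0,0,0,0,0,0,0,0,0,0,0,0,0]';  python3 -c "
from h import *
s=ctrl.read_state();R=s['eef_rot'];p=s['position']+.155*R[:,2];print(s['position'],R.round(4),p,s['force'])"
```

```text
time_s: 14.15
position: [0.493, 0.2416, 0.3304]
eef_rot: [[0.006, 1.0, -0.027], [1.0, -0.006, -0.007], [-0.007, -0.027, -1.0]]
force: [1.3, 0.7, -1.6]
width: 0.0609
time_s: 14.75
position: [0.489, 0.3915, 0.3136]
eef_rot: [[-0.003, 0.999, -0.044], [1.0, 0.002, -0.019], [-0.019, -0.044, -0.999]]
force: [-0.6, -0.5, -2.4]
width: 0.0613
[0.48897925 0.39154659 0.31364086] [[-0.0026  0.999  -0.0441]
 [ 0.9998  0.0018 -0.0195]
 [-0.0194 -0.0442 -0.9988]] [0.48213763 0.38852688 0.15882137] [-0.5539724  -0.46244418 -2.40622258]
```

```bash
python3 -m inch '[0,0.004,0.01,-0.042,0.019,0,0,0,0.03,0,0,0,0,0,0.03,0,0,0,0,0,0.015,0,0,0,0,0,0,0,0,0]';  python3 -c "
from h import *
s=ctrl.read_state();R=s['eef_rot'];p=s['position']+.155*R[:,2];print(s['position'],R.round(4),p,s['force'])
c=ctrl.read_camera('scene');crop('sc13',c,100,300,120,330,2.8)"
```

```text
time_s: 15.25
position: [0.4919, 0.3846, 0.2216]
eef_rot: [[0.004, 1.0, -0.007], [1.0, -0.004, -0.006], [-0.006, -0.007, -1.0]]
force: [-0.0, -1.0, -1.0]
width: 0.0614
[0.49186762 0.3846375  0.22163084] [[ 0.0036  1.     -0.0065]
 [ 1.     -0.0037 -0.0062]
 [-0.0062 -0.0065 -1.    ]] [0.49085575 0.38367914 0.0666371 ] [-0.02475799 -0.99643715 -0.95950691]
```

View pics/sc13.png

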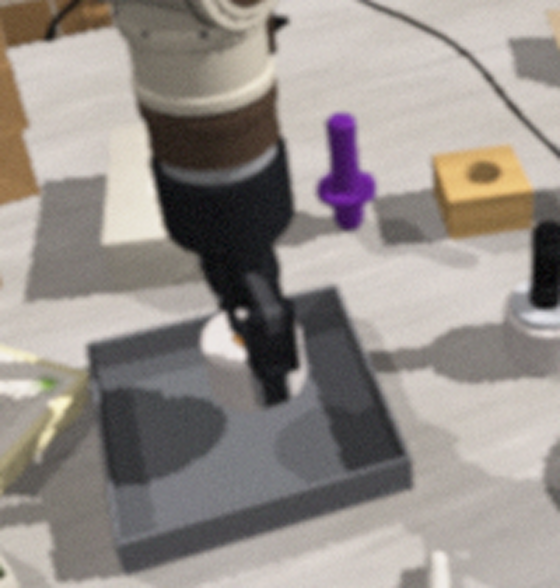

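The roll is over the middle of the tray. Lower it.

```bash
python3 -m inch '[0.005,0.002,0.015,-0.006,0.006,0,0,0,0.012,0,0,0,0,0,0.005,0,0,0,0,0,0,0,0,0]';  python3 -c "
from h import *
s=ctrl.read_state();R=s['eef_rot'];p=s['position']+.155*R[:,2];print(s['position'],R.round(4),p,s['force'])"
```

```text
time_s: 15.7
position: [0.4958, 0.3881, 0.193]
eef_rot: [[0.007, 1.0, 0.004], [1.0, -0.007, 0.003], [0.003, 0.004, -1.0]]
force: [-0.8, 0.1, -0.7]
width: 0.0613
[0.4958156  0.38805496 0.19298738] [[ 0.007   1.      0.0039]
 [ 1.     -0.007   0.0025]
 [ 0.0026  0.0038 -1.    ]] [0.4964131  0.3884499  0.03798903] [-0.84053802  0.10714889 -0.73702061]
```

```bash
python3 -m inch '[0,-0.002,0.008,0.004,-0.002,0,0,0,0,0,0,0]'; python3 -m inch '[0,0,0.003,0,0,0,0,0,0,0,0,0]'
```

```text
time_s: 15.9
position: [0.4941, 0.388, 0.1858]
eef_rot: [[0.007, 1.0, 0.001], [1.0, -0.007, 0.001], [0.001, 0.001, -1.0]]
force: [-0.2, -0.2, -1.8]
width: 0.0614
time_s: 16.1
position: [0.4942, 0.3883, 0.1833]
eef_rot: [[0.007, 1.0, 0.002], [1.0, -0.007, 0.002], [0.002, 0.002, -1.0]]
force: [-1.0, 0.3, -1.5]
width: 0.0613
```

```bash
python3 -m inch '[0,0,0.003,0.002,-0.002,0,0,0,0,0,0,0]'; python3 -m inch '[0,0,0.002,0,0,0,0,0,0,0,0,0]'
```

```text
time_s: 16.3
position: [0.4947, 0.3887, 0.1811]
eef_rot: [[0.007, 1.0, 0.001], [1.0, -0.007, 0.001], [0.001, 0.001, -1.0]]
force: [-0.8, -0.5, -0.7]
width: 0.0614
time_s: 16.5
position: [0.4949, 0.3889, 0.1813]
eef_rot: [[0.007, 1.0, 0.003], [1.0, -0.007, 0.003], [0.003, 0.003, -1.0]]
force: [0.4, 0.4, -2.1]
width: 0.0616
```

Within 1 mm of the tray floor, so I'll release and rise.

```bash
python3 -m inch '[0,0,0,0,0,0,0,0,0,0,0,0,0,0,0,0,0,0,0,0,0,0,0,0]' 0; python3 -m inch '[0,0,-0.015,0,0,0,0,0,-0.02,0,0,0,0,0,-0.03,0,0,0,0,0,-0.035,0,0,0,0,0,-0.03,0,0,0,0,0,-0.02,0,0,0,0,0,0,0,0,0]'; python3 -c "
from h import *
c=ctrl.read_camera('scene');cv2.imwrite('pics/sc14.png',c['pixels'][:,:,::-1])"
```

```text
time_s: 16.9
position: [0.495, 0.3891, 0.1812]
eef_rot: [[0.007, 1.0, 0.003], [1.0, -0.007, 0.003], [0.003, 0.003, -1.0]]
force: [-0.2, 0.1, 0.0]
width: 0.0854
time_s: 17.6
position: [0.4941, 0.3883, 0.3331]
eef_rot: [[0.007, 1.0, -0.002], [1.0, -0.007, -0.002], [-0.002, -0.002, -1.0]]
force: [0.7, 0.2, 0.2]
width: 0.0854
```

View pics/sc14.png

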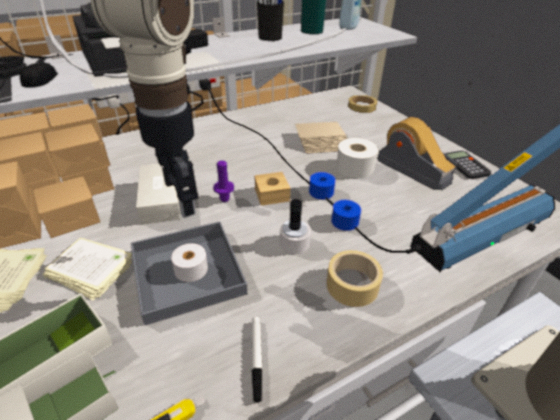

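The narrow roll lies flat in the tray at (190,262), and the gauge stands in the wide roll at (295,225). One last overlay check before handing in.

```bash
python3 - <<'E'
from h import *
c=ctrl.read_camera('scene');crop('sc15',c,130,330,180,310,3.9,[(.467,.178,.046,.025),(.467,.178,.111,.012),(.467,.178,.0,.031),(.495,.389,.044,.031),(.495,.389,.004,.031)])
E
```

```text
(no output)
```

View pics/sc15.png

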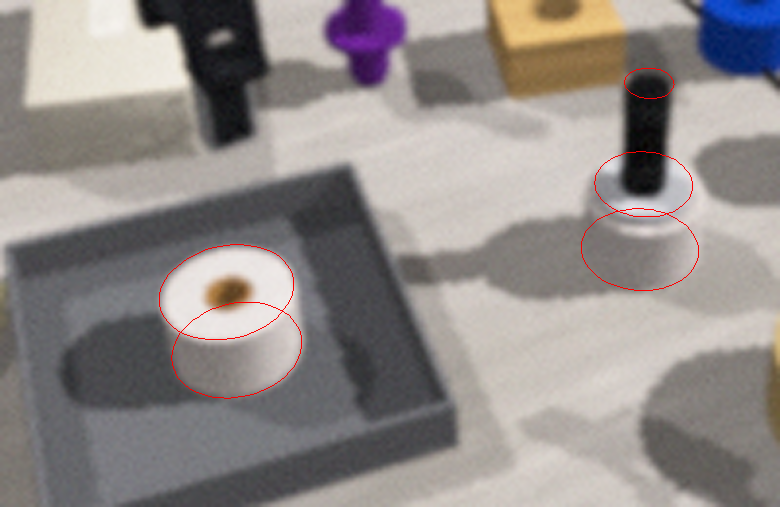

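Both match the seated models to about 1 px, so I'll hand in.

```bash
python3 -c "
from station import ctrl
print(ctrl.hand_in(), ctrl.read_state()['time_s'])"
```

```text
the job is handed in; nothing more can be done
the job is handed in; nothing more can be done
```

The job is done and handed in, at about 18 s of the 54 s allowed. The hand-in reports no verdict.

- **Gauge:** I lifted it from the stand and lowered it plug down into the wide roll at (0.467, 0.178). Contact reached about 30 N with the gripper at its stand height, which is also the seated height. I eased off and released. Overlays in both cameras after release showed it upright with the collar flat, and that roll unmoved. The last scene-camera check agreed.
- **Narrow roll:** I then gripped it across its outside (61 mm measured), carried it over the gauge and set it near the tray's centre, at (0.495, 0.389). The last overlay shows it lying flat on the tray floor.
- **Other checks:** The gripper was open and clear of everything at hand-in. I used neither the blue rolls nor the purple gauge. No check failed; the gauge overlay in the scene camera sits 1–2 pixels high, as it did before the gauge was moved.

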